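# Hang the loaded battery pack on the charging hook

## Robot

A 6-joint arm with a two-finger parallel gripper is mounted at the origin on the work surface. World frame = base frame: x ahead of the robot, y to its left, z up, the work surface at z = 0. Lengths are in m, angles in rad, forces in N, time in s.
With the tool pointing down it reaches from about 0.4 to 0.825 m from the base axis. Payload 7 kg.
Tool frame: the origin (TCP) lies midway between the tips of the shut fingers; the grasp point (between the pads) lies 19 mm behind it; y points along the fingers, z is the direction in which the jaws open and shut, and the axes are right-handed (so a half turn about y gives the same grasp; the last joint's range is limited). The gripper opens to 85 mm and grips with 20 to 120 N. Pads are 22 mm wide; open, the fingers measure 114 mm over their backs; the gripper's body (76 mm by 85 mm) begins 54 mm behind the grasp point. The pads swing forward as they close: fully open they stand 13 mm farther back than shut.
Start: joints at [-0.905, 0.359, 0.012, 0, -1.224, -0.288], TCP at [0.249, -0.627, 0.231] pointing down, gripper open.
Joint ranges: [-3.07, 3.07], [-1.43, 2.12], [-1.02, 1.25], [-3.03, 1.67], [-3.05, -0], [-3.03, 3.03]. Speed limits (rad/s): [2.39, 2.39, 3.01, 3.14, 3.14, 3.14].

## Interface

Orientations are given as [roll, pitch, yaw] about the fixed x, y, z axes, in that order (R = Rz(yaw) Ry(pitch) Rx(roll)).
In Python, from station import bot, optics, sign_off gives the robot as it stands. The module is installed in compiled form; this text tells all that it offers.
- The arm moves only by the tool carry_out, never from a script. Its argument "rows" is a list of rows, each an object with "offset": the shift along the tool's x, y, z in mm, a list of three; "delta_rot": the turn, a rotation vector about the tool's x, y, z in degrees, a list of three. A call has 1 to 20 rows; each row is the pose to reach, as a shift and turn from the pose commanded when the call began, along the tool's axes at that moment; what a row does not reach only later rows make up. A row lasts 1/12 s, in which the tool goes at most 41.7 mm and 7.16 degrees, less where a joint would pass 70% of its speed; a pose out of reach is approached as far as the arm can. A call with a gripper value outside its range is refused whole. "fingers" is the finger opening in mm, from 0 to 85.4, set as the call begins (left out, the last holds). The fingers move at their own pace and stop on an object; the grip force is fixed at half the most. Time passes only in rows, so rows that repeat a pose let the fingers close. It gives the time, the measured TCP pose, the force and the opening at its end, in the units of the state.
- bot.state(): the state, without advancing time (a new reading comes with each control period).
- optics.get_image(name): name is "scene" or "side" or "wrist"; returns the picture (420x560x3 uint8, red, green, blue); there is no depth.
- optics.camera_model(name): a dict with "intrinsics" (3x3 intrinsics, pixels), "k1" (the pictures are not rectified: a ray, as slopes to the right and down, at radius r is drawn at 1 + k1 r^2 times it, then the intrinsics apply), "pose" (4x4, takes a point from camera to world coordinates). Camera axes: x right, y down, z forward; pixel columns grow to the right and rows downward; lengths in m; the calibration is good to about 2 mm. A picture is of the moment at which its call begins: read the wrist's pose just before it. camera_model takes no time and is no camera call; for the wrist camera it gives the pose at the moment of the call.
- sign_off(): hands the job in, once; it reports no verdict.
The state is a dict: "time": time; "joint_pos": joint angles; "dq": joint speeds; "effort": joint torques, N m; "ee_pos": TCP position; "ee_rot": TCP orientation; "wrist_force": force on the tool from outside, world axes, zero at the start; "moment": the same for the moment, N m; "grip_width": finger opening in m.
Only numpy, scipy, OpenCV 4.12 (cv2) and the standard library are available. Lean on these libraries where they do the work, as an engineer would, in place of code of your own. Each camera call takes 0.05 s, during which the arm holds its last target. There are 200 camera calls.

## Task

One of the two identical yellow battery packs on the radio desk is loaded with cells, the other is empty: find the loaded one by its weight, hang it by its handle on the two red prongs of the charging stand, and slide it back along the prongs until its handle is fully home against the brass contact plate, gently (under 60 N between pack and stand). Its weight must hold the sprung hook down; leave the empty pack standing on the desk and do not disturb the mug, the hand-held radio, the multimeter or the desk microphone.

Things in the scene. Friction and masses are not known exactly. Their poses are not given: they have to be found in the camera images.
- pack_a: pack A: yellow battery pack with black ends, base and top: a box 60 (x) by 150 (y) by 90 (z) mm, fixed steel handle on top. Looks the same as the other one; either is the empty one, 0.21 to 0.32 kg, the other is loaded with cells, 0.65 to 0.86 kg. Origin: centre of the underside, z up; a half turn changes nothing
- pack_b: pack B: as pack A
- pack_a_bar (a point): centre of pack A's handle, a flat bar along the pack's y: 14 mm wide (x), 10 mm thick (z), 140 mm long, centre 145 mm above the pack's foot; the opening under it is 120 mm wide (y) and 50 mm high. Axes as the pack's
- pack_b_bar (a point): centre of pack B's handle bar, likewise
- stand: charging stand fixed to the desk: black foot 190 by 200 by 15 mm (x -80 to +110 mm), grey column 225 mm high at x +50 to +85 mm, sprung red twin hook and brass contact plate before it. Origin on the desk below the face of the plate; x points from the prong tips to the plate and column (away from the robot, within its yaw), z up
- hook_seat (a point): centre of a handle bar that is fully home; sinks with the hook; axes as the stand's. Prongs along x, 8 mm wide, 10 thick, at y +-38 mm, tops 5 mm below this point (215 mm above the desk, hook up), from plate (x +7) to x -91 mm, last 8 mm turned up 11 mm. Plate 110 mm wide, top 25 mm above. A finger does not fit between home bar and plate: lay it down 45 mm short, then push
- hook (a joint): how far the sprung hook has sunk: 0 up (unloaded, and also under the empty pack) to 0.02 m fully down (under the loaded pack, or pressed with more than about 6.5 N)
- mug: blue mug, 80 mm across, 95 mm high; origin under its centre
- handheld: black hand-held radio standing up, 60 by 36 by 110 mm with a 100 mm stub aerial; origin under its centre
- meter: red multimeter lying flat, 160 by 85 by 41 mm; origin under its centre
- deskmic: desk microphone, round foot 100 mm across, 150 mm high; origin under its foot

How it is judged:
By the outcome, as a careful person would: the job done as asked, in the order asked, and still so for the second after the job is handed in, with the robot touching nothing.
It also fails if it takes over 72 s, if anything falls off the work surface, if the arm or the gripper's body presses on something with over 40 N, if the wrist force passes 120 N, or if a joint passes its speed limit or range.

## Working session

There is one attempt and no reset: what is moved stays moved. The work goes in short steps, Python scripts to look and compute and a tool call to move; the robot and the scene stay as the last step left them, time stands still between calls to the robot, and variables do not carry over. Pictures are saved under pics/ and viewed, about 8 in all and at most 12, crops included, and the job is handed in when it is done.

Besides the shell and the picture viewer there is one more tool, called after "Emit:" in YAML: its name, and indented under it one key for each argument. carry_out: Moves the arm, as the interface text tells. Its arguments: {"type":"object","properties":{"rows":{"type":"array","items":{"type":"object","properties":{"offset":{"type":"array","items":{"type":"number"}},"delta_rot":{"type":"array","items":{"type":"number"}}}}},"fingers":{"type":"number"}},"required":["rows"]}

```bash
mkdir -p pics; cat > h.py <<'E'
import numpy as np, cv2
from station import bot, optics
def save(n,f):
    im=optics.get_image(n); cv2.imwrite('pics/'+f,im[:,:,::-1]); return im
def ray(n,uv,cm=None):
    cm=cm or optics.camera_model(n); K=np.array(cm['intrinsics']);T=np.array(cm['pose']);k=cm['k1']
    d=cv2.undistortPoints(np.array([[uv]],float),K,np.array([k,0,0,0],float))[0,0]
    v=T[:3,:3]@np.array([d[0],d[1],1.]); return T[:3,3],v
def onz(n,uv,z,cm=None):
    o,v=ray(n,uv,cm); return o+v*(z-o[2])/v[2]
def proj(n,p,cm=None):
    cm=cm or optics.camera_model(n); K=np.array(cm['intrinsics']);T=np.linalg.inv(np.array(cm['pose']))
    q=T[:3,:3]@np.array(p)+T[:3,3]; s=q[:2]/q[2]; s=s*(1+cm['k1']*(s@s)); return K[:2,:2]@s+K[:2,2]
E
python3 - <<'E'
from h import *
np.set_printoptions(precision=3,suppress=True)
a=save('scene','s1.png');b=save('side','d1.png')
for n in('scene','side','wrist'):
    c=optics.camera_model(n);print(n,np.array(c['pose']),np.array(c['intrinsics'])[0],c['k1'])
print(bot.state())
E
```

```text
scene [[-0.793  0.521 -0.315  0.979]
 [ 0.609  0.689 -0.394  0.601]
 [ 0.011 -0.504 -0.864  1.315]
 [ 0.     0.     0.     1.   ]] [411.285   0.    279.027] -0.1134399242114753
side [[-0.756 -0.382  0.531 -0.189]
 [-0.654  0.432 -0.621  0.943]
 [ 0.008 -0.817 -0.576  0.953]
 [ 0.     0.     0.     1.   ]] [415.974   0.    278.06 ] -0.057523486631261674
wrist [[-0.368  0.883  0.291  0.175]
 [ 0.93   0.349  0.115 -0.657]
 [ 0.     0.313 -0.95   0.374]
 [ 0.     0.     0.     1.   ]] [291.565   0.    281.722] 0.008933390739586154
{'time': 0.1, 'joint_pos': array([-0.905,  0.359,  0.011, -0.   , -1.224, -0.288]), 'dq': array([-0.001, -0.001,  0.002, -0.001,  0.   , -0.   ]), 'effort': array([ -0.002, -58.477,  29.411,   6.955,  -0.003,  -0.   ]), 'ee_pos': array([ 0.249, -0.627,  0.23 ]), 'ee_rot': array([-1.569,  0.   ,  0.378]), 'wrist_force': array([ 0.437,  0.488, -1.177]), 'moment': array([ 0.001,  0.018, -0.002]), 'grip_width': 0.08527991910259188}
```

View pics/s1.png

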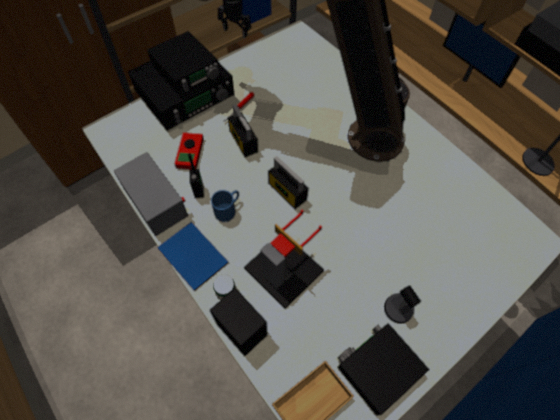

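View pics/d1.png

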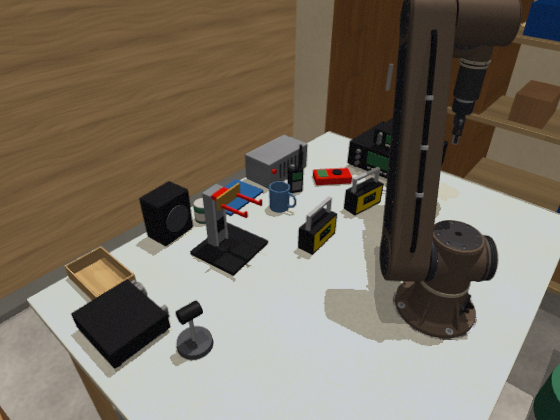

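The scene picture shows packs at about (243,132) and (288,185), and the stand at (285,265) with prongs at (293,220) and (312,236). The side picture shows packs at (364,195) and (318,230), and the stand at (230,235). I'll zoom in on both for accurate points.

```bash
python3 - <<'E'
from h import *
a=cv2.imread('pics/s1.png');b=cv2.imread('pics/d1.png')
def crop(im,x,y,w,h,s):
    c=cv2.resize(im[y:y+h,x:x+w],None,fx=s,fy=s,interpolation=cv2.INTER_CUBIC)
    c=cv2.convertScaleAbs(c,alpha=1.3,beta=15)
    for i in range(0,w,10): cv2.line(c,(i*s,0),(i*s,4 if (x+i)%50 else 12),(255,0,255),1)
    for i in range(0,h,10): cv2.line(c,(0,i*s),(4 if (y+i)%50 else 12,i*s),(255,0,255),1)
    return c
c=np.hstack([crop(a,220,100,110,210,4)[:600],np.zeros((600,0,3),np.uint8)])
A=crop(a,220,100,100,120,5); B=crop(a,240,200,90,110,5)
cv2.imwrite('pics/c1.png',np.hstack([crop(a,225,105,90,105,4),crop(a,240,205,90,105,4)]))
cv2.imwrite('pics/c2.png',np.hstack([crop(b,290,160,100,95,4),crop(b,185,170,90,95,4)]))
E
```

```text
(no output)
```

View pics/c1.png

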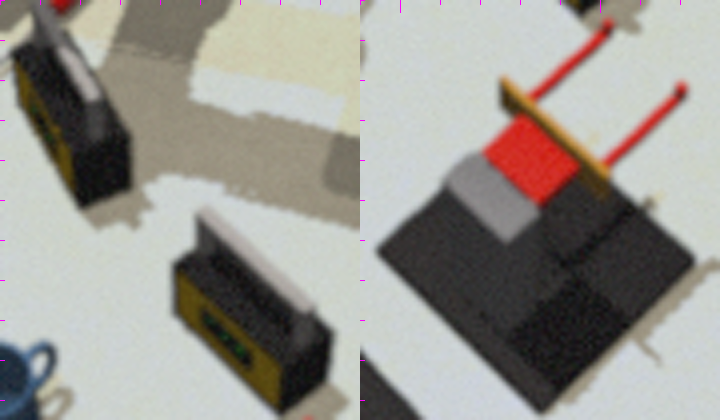

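View pics/c2.png

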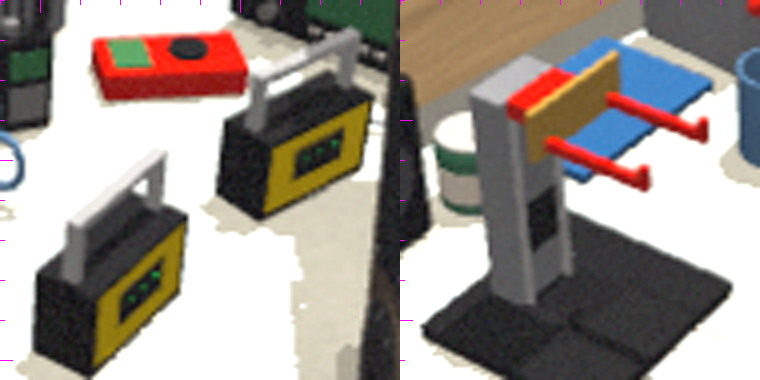

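Both crops are clear: packs, bar ends, prong tips and stand foot corners are readable. I'll triangulate them.

```bash
python3 - <<'E'
from h import *
np.set_printoptions(precision=4,suppress=True)
def tri(s,d):
    o1,v1=ray('scene',s);o2,v2=ray('side',d)
    t=np.linalg.lstsq(np.c_[v1,-v2],o2-o1,rcond=None)[0]
    a,b=o1+v1*t[0],o2+v2*t[1]; return (a+b)/2,np.linalg.norm(a-b)
def S(n,L):
    for uv,z in L: print('  ',n,uv,z,onz(n,uv,z)[:2])
print('P tri',tri((276.2,157.5),(331.2,198.7)),tri((302.5,182),(307,216)))
S('scene',[((268.7,171.2),.09),((296.2,197),.09),((307.5,188),.09),((295,208),0),((269.5,184.5),0),((276.2,157.5),.15),((302.5,182),.15)])
S('side',[((299.5,228.7),.09),((313.7,231.2),.09),((336.7,213),.09),((312,253.7),0),((335.7,232.5),0),((331.2,198.7),.15),((307,216),.15)])
print('Q')
S('scene',[((245,143.7),.09),((257.5,138.2),.09),((228.5,118),.09),((245.7,156.7),0),((257.5,150),0),((234.5,107),.15),((249.2,130),.15)])
S('side',[((345,189.5),.09),((357.5,196.2),.09),((383,183.7),.09),((355.5,214.5),0),((344.5,205),0),((353.7,177),.15),((378.7,168.2),.15)])
print('stand tips',tri((302,211.2),(261,200)),tri((320.5,227.5),(246,212)))
S('scene',[((243.7,267.5),.015),((286.2,308),.015),((323.7,270),.015),((302,211.2),.22),((320.5,227.5),.22)])
S('side',[((191.2,252.5),.015),((267.5,242),.015),((261,200),.22),((246,212),.22)])
E
```

```text
P tri (array([ 0.4488, -0.085 ,  0.1438]), np.float64(0.00335137106361947)) (array([0.4445, 0.0562, 0.151 ]), np.float64(0.0006834652199513266))
   scene (268.7, 171.2) 0.09 [ 0.4843 -0.0823]
   scene (296.2, 197) 0.09 [0.4731 0.0623]
   scene (307.5, 188) 0.09 [0.4181 0.0575]
   scene (295, 208) 0 [0.4688 0.0568]
   scene (269.5, 184.5) 0 [ 0.4821 -0.0817]
   scene (276.2, 157.5) 0.15 [ 0.4527 -0.0797]
   scene (302.5, 182) 0.15 [0.4439 0.0554]
   side (299.5, 228.7) 0.09 [0.4679 0.0627]
   side (313.7, 231.2) 0.09 [0.424  0.0419]
   side (336.7, 213) 0.09 [ 0.4249 -0.0946]
   side (312, 253.7) 0 [0.418 0.051]
   side (335.7, 232.5) 0 [ 0.4228 -0.0994]
   side (331.2, 198.7) 0.15 [ 0.444  -0.0796]
   side (307, 216) 0.15 [0.4453 0.0556]
Q
   scene (245, 143.7) 0.09 [ 0.4803 -0.2369]
   scene (257.5, 138.2) 0.09 [ 0.4272 -0.23  ]
   scene (228.5, 118) 0.09 [ 0.4584 -0.3817]
   scene (245.7, 156.7) 0 [ 0.4789 -0.2433]
   scene (257.5, 150) 0 [ 0.4221 -0.2421]
   scene (234.5, 107) 0.15 [ 0.4347 -0.3661]
   scene (249.2, 130) 0.15 [ 0.4559 -0.2388]
   side (345, 189.5) 0.09 [ 0.4878 -0.2433]
   side (357.5, 196.2) 0.09 [ 0.4269 -0.2356]
   side (383, 183.7) 0.09 [ 0.3987 -0.379 ]
   side (355.5, 214.5) 0 [ 0.4283 -0.2432]
   side (344.5, 205) 0 [ 0.4963 -0.269 ]
   side (353.7, 177) 0.15 [ 0.4641 -0.2555]
   side (378.7, 168.2) 0.15 [ 0.427  -0.3773]
stand tips (array([0.5447, 0.1691, 0.2243]), np.float64(0.00447847090199348)) (array([0.5355, 0.2451, 0.2239]), np.float64(0.004875439169196264))
   scene (243.7, 267.5) 0.015 [0.7551 0.1384]
   scene (286.2, 308) 0.015 [0.7266 0.3338]
   scene (323.7, 270) 0.015 [0.5469 0.3081]
   scene (302, 211.2) 0.22 [0.5443 0.1696]
   scene (320.5, 227.5) 0.22 [0.5353 0.2461]
   side (191.2, 252.5) 0.015 [0.7185 0.331 ]
   side (267.5, 242) 0.015 [0.5621 0.1189]
   side (261, 200) 0.22 [0.5493 0.1616]
   side (246, 212) 0.22 [0.5395 0.2383]
```

```bash
cat >> h.py <<'E'
from scipy.spatial.transform import Rotation as Ro
def go(p,yawdeg):
    s=bot.state(); R=Ro.from_euler('xyz',s['ee_rot'])
    T=Ro.from_euler('xyz',[-np.pi/2,0,np.radians(yawdeg)])
    print('off mm',np.round(R.inv().apply(np.array(p)-s['ee_pos'])*1000,1),'rot',np.round((R.inv()*T).as_rotvec(degrees=True),2))
    print({k:np.round(s[k],4) for k in('time','ee_pos','ee_rot','wrist_force','grip_width')})
E
python3 - <<'E'
from h import *
go([.445,-.308,.225],80.5)
E
```

```text
off mm [300.    5.8 224.2] rot [-8.000e-02 -5.886e+01  4.000e-02]
{'time': np.float64(0.1), 'ee_pos': array([ 0.2488, -0.627 ,  0.2305]), 'ee_rot': array([-1.5693e+00,  1.0000e-04,  3.7770e-01]), 'wrist_force': array([ 0.4372,  0.4876, -1.1772]), 'grip_width': np.float64(0.0853)}
```

Emit:
carry_out:
  rows:
    - {"offset": [10,0,8],"delta_rot": [0,-2,0]}
    - {"offset": [30,0,22],"delta_rot": [0,-6,0]}
    - {"offset": [55,0,41],"delta_rot": [0,-11,0]}
    - {"offset": [82,0,61],"delta_rot": [0,-16,0]}
    - {"offset": [110,0,82],"delta_rot": [0,-22,0]}
    - {"offset": [138,0,103],"delta_rot": [0,-27,0]}
    - {"offset": [166,0,124],"delta_rot": [0,-33,0]}
    - {"offset": [194,2,145],"delta_rot": [0,-38,0]}
    - {"offset": [222,3,166],"delta_rot": [0,-44,0]}
    - {"offset": [248,4,185],"delta_rot": [0,-49,0]}
    - {"offset": [270,5,202],"delta_rot": [0,-53,0]}
    - {"offset": [286,6,214],"delta_rot": [0,-56,0]}
    - {"offset": [296,6,221],"delta_rot": [0,-58,0]}
    - {"offset": [300,6,224],"delta_rot": [0,-58.9,0]}
    - {"offset": [300,6,224],"delta_rot": [0,-58.9,0]}
    - {"offset": [300,6,224],"delta_rot": [0,-58.9,0]}
    - {"offset": [300,6,224],"delta_rot": [0,-58.9,0]}

```text
time: 1.52
ee_pos: [0.4447, -0.3092, 0.2252]
ee_rot: [-1.57, 0.0, 1.404]
wrist_force: [-0.5, -1.0, -0.3]
grip_width: 0.0851
```

```bash
python3 - <<'E'
from h import *
go([.445,-.308,.126],80.5)
cm=optics.camera_model('wrist');im=save('wrist','w1.png')
for p in [(.4347,-.377,.145),(.455,-.239,.145),(.445,-.308,.145)]: print(proj('wrist',p,cm))
E
```

```text
off mm [ 1.2 99.2 -0.2] rot [-0.02 -0.05 -0.  ]
{'time': np.float64(1.5167), 'ee_pos': array([ 0.4447, -0.3092,  0.2252]), 'ee_rot': array([-1.5705,  0.    ,  1.4041]), 'wrist_force': array([-0.5081, -1.0093, -0.263 ]), 'grip_width': np.float64(0.0851)}
[281.02536735 132.87018037]
[284.55132603 294.95962204]
[282.76744121 221.34575791]
```

View pics/w1.png

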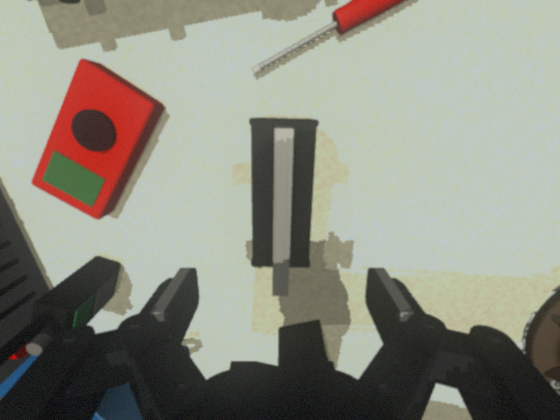

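The wrist picture shows pack Q's bar running from (284,128) to (282,295), with its near part in shadow. That is within 3 px of where I predicted it, and the meter is well clear on the left.

```bash
python3 - <<'E'
from h import *
for uv in [(284,128),(283,265),(281.5,294)]: print(onz('wrist',uv,.15))
E
```

```text
[ 0.43190553 -0.38032958  0.15      ]
[ 0.45095361 -0.27142516  0.15      ]
[ 0.45691648 -0.24383784  0.15      ]
```

Emit:
carry_out:
  rows:
    - {"offset": [-1,8,0],"delta_rot": [0,0.5,0]}
    - {"offset": [-2,24,0],"delta_rot": [0,0.9,0]}
    - {"offset": [-3,44,0],"delta_rot": [0,0.9,0]}
    - {"offset": [-3,64,0],"delta_rot": [0,0.9,0]}
    - {"offset": [-3,82,0],"delta_rot": [0,0.9,0]}
    - {"offset": [-3,94,0],"delta_rot": [0,0.9,0]}
    - {"offset": [-3,99,0],"delta_rot": [0,0.9,0]}
    - {"offset": [-3,99,0],"delta_rot": [0,0.9,0]}
    - {"offset": [-3,99,0],"delta_rot": [0,0.9,0]}

```text
time: 2.32
ee_pos: [0.4446, -0.3119, 0.1264]
ee_rot: [-1.571, 0.0, 1.389]
wrist_force: [-0.2, 0.7, 0.3]
grip_width: 0.0852
```

Emit:
carry_out:
  fingers: 0
  rows:
    - {"offset": [0,0,0]}
    - {"offset": [0,0,0]}
    - {"offset": [0,0,0]}
    - {"offset": [0,0,0]}
    - {"offset": [0,0,0]}
    - {"offset": [0,0,0]}
    - {"offset": [0,0,0]}
    - {"offset": [0,0,0]}
    - {"offset": [0,0,0]}
    - {"offset": [0,0,0]}
    - {"offset": [0,0,0]}
    - {"offset": [0,0,0]}

```text
invalid input at $.rows[0]: expected keys offset, delta_rot
```

Emit:
carry_out:
  rows:
    - {"offset": [0,-2,0]}
    - {"offset": [0,-6,0]}
    - {"offset": [0,-12,0]}
    - {"offset": [0,-18,0]}
    - {"offset": [0,-22,0]}
    - {"offset": [0,-24,0]}
    - {"offset": [0,-24,0]}
    - {"offset": [0,-24,0]}
    - {"offset": [0,-24,0]}
    - {"offset": [0,-24,0]}
    - {"offset": [0,-24,0]}
    - {"offset": [0,-24,0]}

```text
invalid input at $.rows[0]: expected keys offset, delta_rot
```

Emit:
carry_out:
  fingers: 0
  rows:
    - {"offset": [0,0,0],"delta_rot": [0,0,0]}
    - {"offset": [0,0,0],"delta_rot": [0,0,0]}
    - {"offset": [0,0,0],"delta_rot": [0,0,0]}
    - {"offset": [0,0,0],"delta_rot": [0,0,0]}
    - {"offset": [0,0,0],"delta_rot": [0,0,0]}
    - {"offset": [0,0,0],"delta_rot": [0,0,0]}
    - {"offset": [0,0,0],"delta_rot": [0,0,0]}
    - {"offset": [0,0,0],"delta_rot": [0,0,0]}
    - {"offset": [0,0,0],"delta_rot": [0,0,0]}
    - {"offset": [0,0,0],"delta_rot": [0,0,0]}
    - {"offset": [0,0,0],"delta_rot": [0,0,0]}
    - {"offset": [0,0,0],"delta_rot": [0,0,0]}

```text
time: 3.32
ee_pos: [0.4446, -0.3115, 0.1267]
ee_rot: [-1.571, 0.0, 1.39]
wrist_force: [-2.0, 1.2, 5.8]
grip_width: 0.0131
```

Emit:
carry_out:
  rows:
    - {"offset": [0,-2,0],"delta_rot": [0,0,0]}
    - {"offset": [0,-6,0],"delta_rot": [0,0,0]}
    - {"offset": [0,-12,0],"delta_rot": [0,0,0]}
    - {"offset": [0,-18,0],"delta_rot": [0,0,0]}
    - {"offset": [0,-22,0],"delta_rot": [0,0,0]}
    - {"offset": [0,-24,0],"delta_rot": [0,0,0]}
    - {"offset": [0,-24,0],"delta_rot": [0,0,0]}
    - {"offset": [0,-24,0],"delta_rot": [0,0,0]}
    - {"offset": [0,-24,0],"delta_rot": [0,0,0]}
    - {"offset": [0,-24,0],"delta_rot": [0,0,0]}
    - {"offset": [0,-24,0],"delta_rot": [0,0,0]}
    - {"offset": [0,-24,0],"delta_rot": [0,0,0]}

```text
time: 4.32
ee_pos: [0.4446, -0.3115, 0.1501]
ee_rot: [-1.571, -0.0, 1.39]
wrist_force: [-0.3, 0.3, -8.1]
grip_width: 0.0126
```

```bash
python3 - <<'E'
from h import *
F=[]
for i in range(4):
    optics.get_image('wrist'); s=bot.state(); F.append(s['wrist_force'])
print(np.round(F,2),s['moment'],s['grip_width'],s['ee_pos'])
E
```

```text
[[-0.49 -0.48 -8.13]
 [-0.46  0.42 -7.2 ]
 [ 0.17 -0.3  -8.26]
 [-0.65 -0.39 -8.29]] [0.04646514 0.03043595 0.01431382] 0.012807326573584979 [ 0.4446755  -0.31148405  0.15025372]
```

About 8 N on the wrist, or 0.81 kg, so this is the loaded pack. Next I raise it over the other pack and carry it to the front of the prongs.

Emit:
carry_out:
  rows:
    - {"offset": [0,-4,0],"delta_rot": [0,0,0]}
    - {"offset": [0,-14,0],"delta_rot": [0,0,0]}
    - {"offset": [0,-30,0],"delta_rot": [0,0,0]}
    - {"offset": [0,-50,0],"delta_rot": [0,0,0]}
    - {"offset": [0,-70,0],"delta_rot": [0,0,0]}
    - {"offset": [0,-90,0],"delta_rot": [0,0,0]}
    - {"offset": [0,-110,0],"delta_rot": [0,0,0]}
    - {"offset": [0,-130,0],"delta_rot": [0,0,0]}
    - {"offset": [0,-148,0],"delta_rot": [0,0,0]}
    - {"offset": [0,-162,0],"delta_rot": [0,0,0]}
    - {"offset": [0,-169,0],"delta_rot": [0,0,0]}
    - {"offset": [0,-171,0],"delta_rot": [0,0,0]}
    - {"offset": [0,-171,0],"delta_rot": [0,0,0]}

```text
time: 5.6
ee_pos: [0.4446, -0.3113, 0.3216]
ee_rot: [-1.572, -0.0, 1.39]
wrist_force: [0.1, 0.3, -9.3]
grip_width: 0.0132
```

Emit:
carry_out:
  rows:
    - {"offset": [5,0,1],"delta_rot": [0,0,0]}
    - {"offset": [17,0,2],"delta_rot": [0,0,0]}
    - {"offset": [36,0,4],"delta_rot": [0,-1,0]}
    - {"offset": [62,0,7],"delta_rot": [0,-2,0]}
    - {"offset": [94,0,10],"delta_rot": [0,-3,0]}
    - {"offset": [128,0,14],"delta_rot": [0,-4,0]}
    - {"offset": [163,0,18],"delta_rot": [0,-5,0]}
    - {"offset": [198,0,22],"delta_rot": [0,-6,0]}
    - {"offset": [233,0,26],"delta_rot": [0,-7,0]}
    - {"offset": [268,0,30],"delta_rot": [0,-9,0]}
    - {"offset": [303,0,33],"delta_rot": [0,-10,0]}
    - {"offset": [338,0,37],"delta_rot": [0,-12,0]}
    - {"offset": [373,0,41],"delta_rot": [0,-13,0]}
    - {"offset": [408,0,45],"delta_rot": [0,-15,0]}
    - {"offset": [440,0,49],"delta_rot": [0,-16,0]}
    - {"offset": [467,0,52],"delta_rot": [0,-17,0]}
    - {"offset": [488,0,54],"delta_rot": [0,-18,0]}
    - {"offset": [502,0,56],"delta_rot": [0,-18.2,0]}
    - {"offset": [509,0,56],"delta_rot": [0,-18.2,0]}
    - {"offset": [510,0,56],"delta_rot": [0,-18.2,0]}

```text
time: 7.27
ee_pos: [0.4809, 0.2014, 0.3206]
ee_rot: [-1.57, 0.001, 1.709]
wrist_force: [-0.1, 0.4, -8.3]
grip_width: 0.013
```

Emit:
carry_out:
  rows:
    - {"offset": [0,4,0],"delta_rot": [0,0,0]}
    - {"offset": [0,12,0],"delta_rot": [0,0,0]}
    - {"offset": [0,24,0],"delta_rot": [0,0,0]}
    - {"offset": [0,40,0],"delta_rot": [0,0,0]}
    - {"offset": [0,56,0],"delta_rot": [0,0,0]}
    - {"offset": [0,72,0],"delta_rot": [0,0,0]}
    - {"offset": [0,86,0],"delta_rot": [0,0,0]}
    - {"offset": [0,95,0],"delta_rot": [0,0,0]}
    - {"offset": [0,99,0],"delta_rot": [0,0,0]}
    - {"offset": [0,100,0],"delta_rot": [0,0,0]}
    - {"offset": [0,100,0],"delta_rot": [0,0,0]}
    - {"offset": [0,100,0],"delta_rot": [0,0,0]}

```text
time: 8.27
ee_pos: [0.4818, 0.2004, 0.2222]
ee_rot: [-1.572, -0.001, 1.708]
wrist_force: [1.0, -0.5, -7.4]
grip_width: 0.013
```

```bash
python3 - <<'E'
from h import *
go([.580,.214,.221],97.8)
a=save('scene','s2.png');b=save('side','d2.png');w=save('wrist','w2.png')
def crop(im,x,y,w,h,s): return cv2.convertScaleAbs(cv2.resize(im[y:y+h,x:x+w,::-1],None,fx=s,fy=s,interpolation=cv2.INTER_CUBIC),alpha=1.3,beta=15)
cv2.imwrite('pics/c3.png',np.hstack([crop(a,240,165,100,145,4),crop(b,185,130,100,145,4)]))
E
```

```text
off mm [  0.1   1.3 -99.2] rot [0.08 0.04 0.03]
{'time': np.float64(8.2667), 'ee_pos': array([0.4818, 0.2004, 0.2222]), 'ee_rot': array([-1.5721e+00, -5.0000e-04,  1.7076e+00]), 'wrist_force': array([ 1.0279, -0.4989, -7.4035]), 'grip_width': np.float64(0.013)}
```

View pics/c3.png

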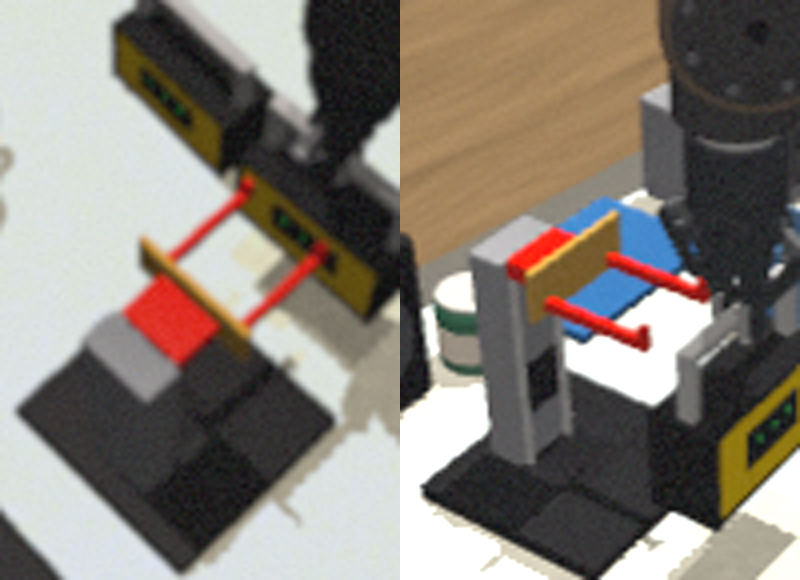

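View pics/w2.png

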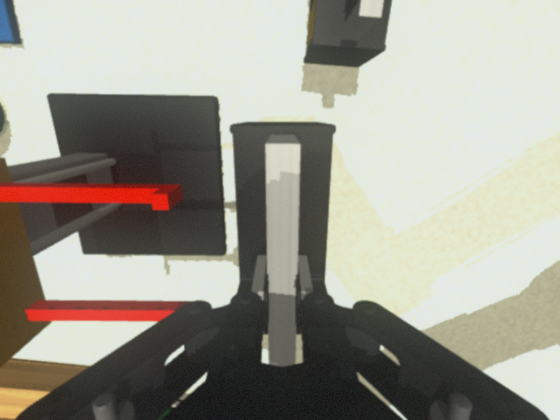

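The pack hangs straight in front of the prongs. In the wrist view the prong edges lie at rows 186 and 302, and the tip is at column 182. I'll cross-check the stand pose from these.

```bash
python3 - <<'E'
from h import *
im=cv2.imread('pics/w2.png').astype(int)
red=(im[:,:,2]>110)&(im[:,:,1]<60)&(im[:,:,0]<60)
s=np.array([.625,.220]);th=np.radians(7.8);u=np.array([np.cos(th),np.sin(th)]);v=np.array([-u[1],u[0]])
for c in (60,90,120,150,160,170,175,180):
    r=np.flatnonzero(red[:,c]); 
    for g in np.split(r,np.flatnonzero(np.diff(r)>5)+1):
        if len(g)<4: continue
        p=onz('wrist',(c,g[0]-.5),.215)[:2]-s
        print(c,g[0],g[-1],'seat frame mm',np.round([1000*p@u,1000*p@v],1))
r=np.flatnonzero(red[195]);print(r.min(),r.max())
p=onz('wrist',(182,188),.226)[:2]-s;print('tip',1000*p@u,1000*p@v)
for uv in [(266,142),(299,142),(268,340),(297,340)]:
    p=onz('wrist',uv,.2465)[:2]-s;print('bar',np.round([1000*p@u,1000*p@v],1))
p=onz('wrist',(1,225),.23); print('plate?',p)
E
```

```text
60 184 202 seat frame mm [-27.5 -46.6]
90 184 202 seat frame mm [-43.2 -46.6]
120 185 202 seat frame mm [-58.7 -46.1]
150 185 203 seat frame mm [-74.4 -46.1]
160 185 210 seat frame mm [-79.7 -46.1]
160 315 319 seat frame mm [-69.1  35.2]
170 185 191 seat frame mm [-84.9 -46.1]
175 185 188 seat frame mm [-87.6 -46.1]
0 167
tip -94.90018240774067 -46.902710600099326
bar [-137.5  -70.6]
bar [-150.7  -70.6]
bar [-136.9   26.3]
bar [-151.4   26.3]
plate? [0.62358316 0.19044093 0.23      ]
```

Emit:
carry_out:
  rows:
    - {"offset": [0,0,-3],"delta_rot": [0,0,0]}
    - {"offset": [0,0,-8],"delta_rot": [0,0,0]}
    - {"offset": [0,0,-15],"delta_rot": [0,0,0]}
    - {"offset": [0,0,-23],"delta_rot": [0,0,0]}
    - {"offset": [0,0,-31],"delta_rot": [0,0,0]}
    - {"offset": [0,0,-39],"delta_rot": [0,0,0]}
    - {"offset": [0,0,-47],"delta_rot": [0,0,0]}
    - {"offset": [0,0,-55],"delta_rot": [0,0,0]}
    - {"offset": [0,0,-63],"delta_rot": [0,0,0]}
    - {"offset": [0,0,-71],"delta_rot": [0,0,0]}
    - {"offset": [0,0,-79],"delta_rot": [0,0,0]}
    - {"offset": [0,0,-86],"delta_rot": [0,0,0]}
    - {"offset": [0,0,-92],"delta_rot": [0,0,0]}
    - {"offset": [0,0,-96],"delta_rot": [0,0,0]}
    - {"offset": [0,0,-96],"delta_rot": [0,0,0]}
    - {"offset": [0,0,-96],"delta_rot": [0,0,0]}

```text
time: 9.75
ee_pos: [0.5763, 0.2133, 0.2211]
ee_rot: [-1.57, 0.0, 1.707]
wrist_force: [-0.3, 0.1, -7.8]
grip_width: 0.0129
```

Emit:
carry_out:
  rows:
    - {"offset": [0,3,0],"delta_rot": [0,0,0]}
    - {"offset": [0,7,0],"delta_rot": [0,0,0]}
    - {"offset": [0,11,0],"delta_rot": [0,0,0]}
    - {"offset": [0,14,0],"delta_rot": [0,0,0]}
    - {"offset": [0,17,0],"delta_rot": [0,0,0]}
    - {"offset": [0,20,0],"delta_rot": [0,0,0]}
    - {"offset": [0,23,0],"delta_rot": [0,0,0]}
    - {"offset": [0,26,0],"delta_rot": [0,0,0]}
    - {"offset": [0,26,0],"delta_rot": [0,0,0]}
    - {"offset": [0,26,0],"delta_rot": [0,0,0]}

```text
time: 10.58
ee_pos: [0.5766, 0.2134, 0.1956]
ee_rot: [-1.571, -0.0, 1.708]
wrist_force: [-1.4, -0.3, -3.0]
grip_width: 0.0125
```

Emit:
carry_out:
  rows:
    - {"offset": [0,2,0],"delta_rot": [0,0,0]}
    - {"offset": [0,4,0],"delta_rot": [0,0,0]}
    - {"offset": [0,6,0],"delta_rot": [0,0,0]}
    - {"offset": [0,8,0],"delta_rot": [0,0,0]}
    - {"offset": [0,10,0],"delta_rot": [0,0,0]}
    - {"offset": [0,12,0],"delta_rot": [0,0,0]}
    - {"offset": [0,12,0],"delta_rot": [0,0,0]}
    - {"offset": [0,12,0],"delta_rot": [0,0,0]}
    - {"offset": [0,12,0],"delta_rot": [0,0,0]}

```text
time: 11.33
ee_pos: [0.5766, 0.2135, 0.1835]
ee_rot: [-1.571, -0.0, 1.708]
wrist_force: [1.6, -0.8, -2.7]
grip_width: 0.0129
```

Emit:
carry_out:
  fingers: 34
  rows:
    - {"offset": [0,1,0],"delta_rot": [0,0,0]}
    - {"offset": [0,1,0],"delta_rot": [0,0,0]}
    - {"offset": [0,1,0],"delta_rot": [0,0,0]}
    - {"offset": [0,1,0],"delta_rot": [0,0,0]}
    - {"offset": [0,1,0],"delta_rot": [0,0,0]}
    - {"offset": [0,1,0],"delta_rot": [0,0,0]}
    - {"offset": [0,1,0],"delta_rot": [0,0,0]}
    - {"offset": [0,1,0],"delta_rot": [0,0,0]}

```text
time: 12.0
ee_pos: [0.5764, 0.2134, 0.1823]
ee_rot: [-1.571, -0.0, 1.708]
wrist_force: [0.0, 0.2, 0.5]
grip_width: 0.0339
```

Emit:
carry_out:
  rows:
    - {"offset": [0,-3,0],"delta_rot": [0,0,0]}
    - {"offset": [0,-10,0],"delta_rot": [0,0,0]}
    - {"offset": [0,-20,0],"delta_rot": [0,0,0]}
    - {"offset": [0,-32,0],"delta_rot": [0,0,0]}
    - {"offset": [0,-46,0],"delta_rot": [0,0,0]}
    - {"offset": [0,-56,0],"delta_rot": [0,0,0]}
    - {"offset": [0,-60,0],"delta_rot": [0,0,0]}
    - {"offset": [0,-60,0],"delta_rot": [0,0,0]}
    - {"offset": [0,-60,0],"delta_rot": [0,0,0]}

```text
time: 12.75
ee_pos: [0.5762, 0.2134, 0.2423]
ee_rot: [-1.571, -0.0, 1.708]
wrist_force: [0.2, -0.1, 0.1]
grip_width: 0.0339
```

```bash
python3 - <<'E'
from h import *
go([.625,.22,.21],97.8)
b=save('side','d3.png');w=save('wrist','w3.png')
c=cv2.convertScaleAbs(cv2.resize(b[130:260,185:285,::-1],None,fx=3.23,fy=3.23,interpolation=cv2.INTER_CUBIC),alpha=1.3,beta=15)
c=cv2.resize(c,(323,420))
cv2.imwrite('pics/c4.png',np.hstack([w[:,:470,::-1],c]))
E
```

```text
off mm [ -0.1  32.3 -49.2] rot [0.   0.04 0.02]
{'time': np.float64(12.75), 'ee_pos': array([0.5762, 0.2134, 0.2423]), 'ee_rot': array([-1.5708e+00, -4.0000e-04,  1.7076e+00]), 'wrist_force': array([ 0.1746, -0.097 ,  0.0847]), 'grip_width': np.float64(0.0339)}
```

View pics/c4.png

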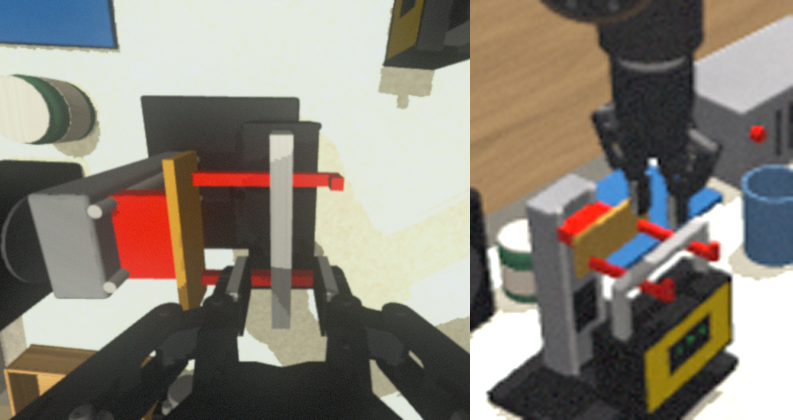

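The pack hangs on both prongs with the hook down. In the wrist view the plate face is at column 194 on the prong (row 180), and the bar spans columns 271–293.

```bash
python3 - <<'E'
from h import *
th=np.radians(7.8);u=np.array([np.cos(th),np.sin(th)]);v=np.array([-u[1],u[0]]);s=bot.state()['ee_pos'][:2]
for n,uv,z in [('plate',(194,180),.195),('barL',(270.5,180),.205),('barR',(293,180),.205),('tip',(343,178),.206),('barL2',(272,300),.205),('barR2',(291,300),.205),('barEnd',(282,131),.205),('barEnd2',(282,327),.205)]:
    p=onz('wrist',uv,z)[:2]-s;print(n,np.round([1000*p@u,1000*p@v],1))
E
```

```text
plate [ 58.9 -40.4]
barL [  8.  -42.5]
barR [ -6.2 -42.5]
tip [-37.2 -43.9]
barL2 [ 8.  45.4]
barR2 [-5.7 45.4]
barEnd [  0.7 -72.1]
barEnd2 [ 0.8 68.8]
```

Emit:
carry_out:
  fingers: 0
  rows:
    - {"offset": [0,0,3],"delta_rot": [0,0,0]}
    - {"offset": [0,0,10],"delta_rot": [0,0,0]}
    - {"offset": [0,0,20],"delta_rot": [0,0,0]}
    - {"offset": [0,0,30],"delta_rot": [0,0,0]}
    - {"offset": [0,0,38],"delta_rot": [0,0,0]}
    - {"offset": [0,0,40],"delta_rot": [0,0,0]}
    - {"offset": [0,0,40],"delta_rot": [0,0,0]}
    - {"offset": [0,0,40],"delta_rot": [0,0,0]}
    - {"offset": [0,5,40],"delta_rot": [0,0,0]}
    - {"offset": [0,15,40],"delta_rot": [0,0,0]}
    - {"offset": [0,27,40],"delta_rot": [0,0,0]}
    - {"offset": [0,39,40],"delta_rot": [0,0,0]}
    - {"offset": [0,49,40],"delta_rot": [0,0,0]}
    - {"offset": [0,55,40],"delta_rot": [0,0,0]}
    - {"offset": [0,56,40],"delta_rot": [0,0,0]}
    - {"offset": [0,56,40],"delta_rot": [0,0,0]}
    - {"offset": [0,56,40],"delta_rot": [0,0,0]}

```text
time: 14.27
ee_pos: [0.5371, 0.2081, 0.1867]
ee_rot: [-1.571, -0.0, 1.708]
wrist_force: [0.2, 0.4, 0.3]
grip_width: 0.0001
```

Emit:
carry_out:
  rows:
    - {"offset": [0,0,-2],"delta_rot": [0,0,0]}
    - {"offset": [0,0,-5],"delta_rot": [0,0,0]}
    - {"offset": [0,0,-9],"delta_rot": [0,0,0]}
    - {"offset": [0,0,-13],"delta_rot": [0,0,0]}
    - {"offset": [0,0,-16],"delta_rot": [0,0,0]}
    - {"offset": [0,0,-18],"delta_rot": [0,0,0]}
    - {"offset": [0,0,-20],"delta_rot": [0,0,0]}
    - {"offset": [0,0,-22],"delta_rot": [0,0,0]}
    - {"offset": [0,0,-24],"delta_rot": [0,0,0]}
    - {"offset": [0,0,-26],"delta_rot": [0,0,0]}
    - {"offset": [0,0,-28],"delta_rot": [0,0,0]}
    - {"offset": [0,0,-30],"delta_rot": [0,0,0]}

```text
time: 15.27
ee_pos: [0.5664, 0.212, 0.1861]
ee_rot: [-1.57, 0.0, 1.708]
wrist_force: [-2.9, -1.3, 0.1]
grip_width: 0.0001
```

Emit:
carry_out:
  rows:
    - {"offset": [0,0,-2],"delta_rot": [0,0,0]}
    - {"offset": [0,0,-4],"delta_rot": [0,0,0]}
    - {"offset": [0,0,-6],"delta_rot": [0,0,0]}
    - {"offset": [0,0,-8],"delta_rot": [0,0,0]}
    - {"offset": [0,0,-10],"delta_rot": [0,0,0]}
    - {"offset": [0,0,-12],"delta_rot": [0,0,0]}
    - {"offset": [0,0,-14],"delta_rot": [0,0,0]}
    - {"offset": [0,0,-16],"delta_rot": [0,0,0]}
    - {"offset": [0,0,-18],"delta_rot": [0,0,0]}
    - {"offset": [0,0,-20],"delta_rot": [0,0,0]}
    - {"offset": [0,0,-22],"delta_rot": [0,0,0]}
    - {"offset": [0,0,-24],"delta_rot": [0,0,0]}
    - {"offset": [0,0,-26],"delta_rot": [0,0,0]}

```text
time: 16.35
ee_pos: [0.5924, 0.2156, 0.1862]
ee_rot: [-1.571, 0.0, 1.708]
wrist_force: [-3.1, -0.1, -0.9]
grip_width: 0.0001
```

```bash
python3 - <<'E'
from h import *
w=save('wrist','w4.png')
b=save('side','d4.png')
go([.625,.22,.21],97.8)
c=cv2.convertScaleAbs(cv2.resize(b[130:260,185:285,::-1],(323,420),interpolation=cv2.INTER_CUBIC),alpha=1.3,beta=15)
cv2.imwrite('pics/c5.png',np.hstack([w[:,:470,::-1],c]))
E
```

```text
off mm [ -0.1 -23.8 -32.6] rot [ 0.02  0.05 -0.  ]
{'time': np.float64(16.45), 'ee_pos': array([0.5927, 0.2157, 0.1862]), 'ee_rot': array([-1.5711,  0.    ,  1.7077]), 'wrist_force': array([-0.2596, -0.4161, -0.8814]), 'grip_width': np.float64(0.0004)}
```

View pics/c5.png

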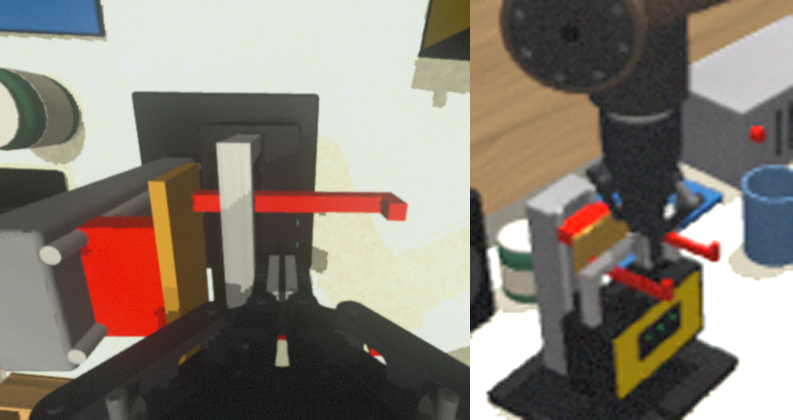

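It slides straight with about 3 N of friction. The gap between plate (column 193) and bar (column 219) is roughly 10–14 mm, so I'll continue slowly.

Emit:
carry_out:
  rows:
    - {"offset": [0,0,-1],"delta_rot": [0,0,0]}
    - {"offset": [0,0,-2],"delta_rot": [0,0,0]}
    - {"offset": [0,0,-3],"delta_rot": [0,0,0]}
    - {"offset": [0,0,-4],"delta_rot": [0,0,0]}
    - {"offset": [0,0,-5],"delta_rot": [0,0,0]}
    - {"offset": [0,0,-6],"delta_rot": [0,0,0]}
    - {"offset": [0,0,-7],"delta_rot": [0,0,0]}
    - {"offset": [0,0,-8],"delta_rot": [0,0,0]}

```text
time: 17.12
ee_pos: [0.6003, 0.2167, 0.1863]
ee_rot: [-1.571, 0.0, 1.708]
wrist_force: [-2.4, -0.2, 0.3]
grip_width: 0.0003
```

Emit:
carry_out:
  rows:
    - {"offset": [0,0,-0.5],"delta_rot": [0,0,0]}
    - {"offset": [0,0,-1],"delta_rot": [0,0,0]}
    - {"offset": [0,0,-1.5],"delta_rot": [0,0,0]}
    - {"offset": [0,0,-2],"delta_rot": [0,0,0]}

```text
time: 17.45
ee_pos: [0.6021, 0.2169, 0.1863]
ee_rot: [-1.571, -0.0, 1.708]
wrist_force: [-1.7, -0.8, 0.3]
grip_width: -0.0003
```

```bash
python3 - <<'E'
from h import *
w=save('wrist','w5.png')
go([.625,.22,.21],97.8)
for r in (175,180,185): print(r,[tuple(int(x) for x in w[r,c]) for c in range(185,215,2)])
E
```

```text
off mm [ -0.1 -23.7 -23. ] rot [-0.    0.04  0.  ]
{'time': np.float64(17.5), 'ee_pos': array([0.6022, 0.2169, 0.1863]), 'ee_rot': array([-1.5708, -0.    ,  1.7077]), 'wrist_force': array([-1.4695, -0.5479, -0.5793]), 'grip_width': np.float64(-0.0003)}
175 [(93, 77, 49), (110, 88, 50), (112, 88, 49), (112, 88, 48), (111, 88, 46), (111, 85, 45), (112, 89, 47), (104, 81, 43), (93, 72, 44), (84, 69, 40), (86, 69, 42), (86, 70, 45), (85, 69, 46), (86, 71, 46), (87, 72, 46)]
180 [(123, 97, 52), (120, 92, 43), (124, 96, 49), (117, 90, 45), (100, 78, 44), (88, 70, 41), (88, 72, 47), (85, 68, 42), (88, 69, 43), (84, 70, 44), (82, 66, 39), (84, 68, 43), (84, 70, 42), (87, 72, 46), (84, 69, 45)]
185 [(216, 162, 60), (218, 168, 64), (219, 169, 66), (204, 154, 61), (98, 76, 43), (88, 70, 47), (86, 66, 40), (84, 67, 38), (88, 68, 46), (82, 69, 41), (84, 67, 41), (85, 67, 42), (82, 70, 42), (85, 72, 37), (84, 68, 42)]
```

Emit:
carry_out:
  rows:
    - {"offset": [0,0,-0.5],"delta_rot": [0,0,0]}
    - {"offset": [0,0,-1],"delta_rot": [0,0,0]}
    - {"offset": [0,0,-1.5],"delta_rot": [0,0,0]}
    - {"offset": [0,0,-2],"delta_rot": [0,0,0]}

```text
time: 17.83
ee_pos: [0.6042, 0.2172, 0.1863]
ee_rot: [-1.571, -0.0, 1.708]
wrist_force: [-2.8, -0.4, -0.1]
grip_width: 0.0001
```

Emit:
carry_out:
  rows:
    - {"offset": [0,0,-0.5],"delta_rot": [0,0,0]}
    - {"offset": [0,0,-1],"delta_rot": [0,0,0]}
    - {"offset": [0,0,-1],"delta_rot": [0,0,0]}

```text
time: 18.08
ee_pos: [0.6052, 0.2174, 0.1863]
ee_rot: [-1.571, 0.0, 1.708]
wrist_force: [-2.8, 0.5, -0.5]
grip_width: -0.0
```

Emit:
carry_out:
  rows:
    - {"offset": [0,0,-0.5],"delta_rot": [0,0,0]}
    - {"offset": [0,0,-1],"delta_rot": [0,0,0]}
    - {"offset": [0,0,-1],"delta_rot": [0,0,0]}

```text
time: 18.33
ee_pos: [0.6062, 0.2175, 0.1863]
ee_rot: [-1.571, -0.0, 1.708]
wrist_force: [-2.2, 0.3, -0.7]
grip_width: 0.0001
```

Emit:
carry_out:
  rows:
    - {"offset": [0,0,-0.5],"delta_rot": [0,0,0]}
    - {"offset": [0,0,-1],"delta_rot": [0,0,0]}
    - {"offset": [0,0,-1],"delta_rot": [0,0,0]}

```text
time: 18.58
ee_pos: [0.6071, 0.2176, 0.1863]
ee_rot: [-1.571, 0.0, 1.708]
wrist_force: [-1.4, 0.1, -1.4]
grip_width: 0.0003
```

```bash
python3 - <<'E'
from h import *
w=save('wrist','w6.png');b=save('side','d6.png')
go([.625,.22,.21],97.8)
c=cv2.convertScaleAbs(cv2.resize(b[160:250,195:275,::-1],(373,420),interpolation=cv2.INTER_CUBIC),alpha=1.3,beta=15)
d=cv2.convertScaleAbs(cv2.resize(w[120:330,120:330,::-1],(420,420),interpolation=cv2.INTER_CUBIC),alpha=1.5,beta=20)
cv2.imwrite('pics/c6.png',np.hstack([d,c]))
E
```

```text
off mm [ -0.1 -23.7 -17.9] rot [0.01 0.04 0.  ]
{'time': np.float64(18.6833), 'ee_pos': array([0.6072, 0.2176, 0.1863]), 'ee_rot': array([-1.571 , -0.    ,  1.7077]), 'wrist_force': array([-2.5685, -1.1169, -0.5907]), 'grip_width': np.float64(-0.0001)}
```

View pics/c6.png

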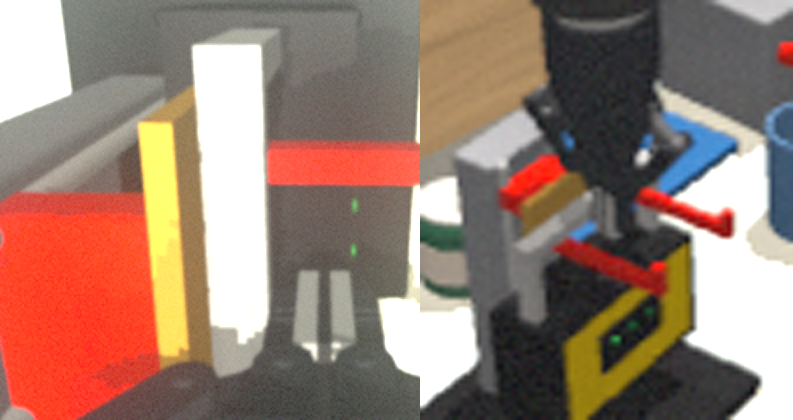

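The bar is almost on the plate: no prong is visible between them. I'll go on in small steps until the force rises.

Emit:
carry_out:
  rows:
    - {"offset": [0,0,-0.5],"delta_rot": [0,0,0]}
    - {"offset": [0,0,-1],"delta_rot": [0,0,0]}
    - {"offset": [0,0,-1],"delta_rot": [0,0,0]}

```text
time: 18.93
ee_pos: [0.6079, 0.2178, 0.1862]
ee_rot: [-1.57, 0.0, 1.708]
wrist_force: [-4.0, -0.3, 1.2]
grip_width: 0.0
```

Emit:
carry_out:
  rows:
    - {"offset": [0,0,-0.5],"delta_rot": [0,0,0]}
    - {"offset": [0,0,-1],"delta_rot": [0,0,0]}
    - {"offset": [0,0,-1],"delta_rot": [0,0,0]}

```text
time: 19.18
ee_pos: [0.608, 0.2178, 0.1862]
ee_rot: [-1.569, 0.0, 1.708]
wrist_force: [-8.4, 0.1, 2.5]
grip_width: -0.0001
```

Emit:
carry_out:
  rows:
    - {"offset": [0,0,-0.5],"delta_rot": [0,0,0]}
    - {"offset": [0,0,-1],"delta_rot": [0,0,0]}
    - {"offset": [0,0,-1],"delta_rot": [0,0,0]}
    - {"offset": [0,0,-1],"delta_rot": [0,0,0]}

```text
time: 19.52
ee_pos: [0.608, 0.2178, 0.1862]
ee_rot: [-1.567, 0.0, 1.708]
wrist_force: [-12.8, -0.3, 4.5]
grip_width: -0.0002
```

Emit:
carry_out:
  rows:
    - {"offset": [0,0,-0.5],"delta_rot": [0,0,0]}
    - {"offset": [0,0,-1],"delta_rot": [0,0,0]}
    - {"offset": [0,0,-1],"delta_rot": [0,0,0]}
    - {"offset": [0,0,-1],"delta_rot": [0,0,0]}

```text
time: 19.85
ee_pos: [0.6081, 0.2177, 0.1862]
ee_rot: [-1.566, 0.0, 1.708]
wrist_force: [-16.5, 1.5, 7.6]
grip_width: 0.0002
```

It is home: position stalled at 0.608 while the force climbed to about 17 N. I'll back off gently, go up and check.

Emit:
carry_out:
  rows:
    - {"offset": [0,0,1],"delta_rot": [0,0,0]}
    - {"offset": [0,0,2],"delta_rot": [0,0,0]}
    - {"offset": [0,0,3.5],"delta_rot": [0,0,0]}
    - {"offset": [0,0,6],"delta_rot": [0,0,0]}
    - {"offset": [0,0,12],"delta_rot": [0,0,0]}
    - {"offset": [0,0,20],"delta_rot": [0,0,0]}
    - {"offset": [0,0,26],"delta_rot": [0,0,0]}
    - {"offset": [0,-5,28],"delta_rot": [0,0,0]}
    - {"offset": [0,-18,28],"delta_rot": [0,0,0]}
    - {"offset": [0,-38,28],"delta_rot": [0,0,0]}
    - {"offset": [0,-60,28],"delta_rot": [0,0,0]}
    - {"offset": [0,-80,28],"delta_rot": [0,0,0]}
    - {"offset": [0,-94,28],"delta_rot": [0,0,0]}
    - {"offset": [0,-100,28],"delta_rot": [0,0,0]}
    - {"offset": [0,-100,28],"delta_rot": [0,0,0]}
    - {"offset": [0,-100,28],"delta_rot": [0,0,0]}

```text
time: 21.18
ee_pos: [0.583, 0.2144, 0.286]
ee_rot: [-1.571, -0.0, 1.708]
wrist_force: [0.5, 0.4, -1.4]
grip_width: -0.0001
```

```bash
python3 - <<'E'
from h import *
w=save('wrist','w7.png');b=save('side','d7.png')
go([.625,.22,.21],97.8)
c=cv2.convertScaleAbs(cv2.resize(b[160:250,195:275,::-1],(373,420),interpolation=cv2.INTER_CUBIC),alpha=1.3,beta=15)
cv2.imwrite('pics/c7.png',np.hstack([w[:,:420,::-1],c]))
E
```

```text
off mm [  0.1  74.9 -42.8] rot [-0.1   0.04 -0.03]
{'time': np.float64(21.2833), 'ee_pos': array([0.5827, 0.2141, 0.285 ]), 'ee_rot': array([-1.5690e+00,  6.0000e-04,  1.7076e+00]), 'wrist_force': array([ 0.3409, -0.3737, -0.756 ]), 'grip_width': np.float64(0.0001)}
```

View pics/c7.png

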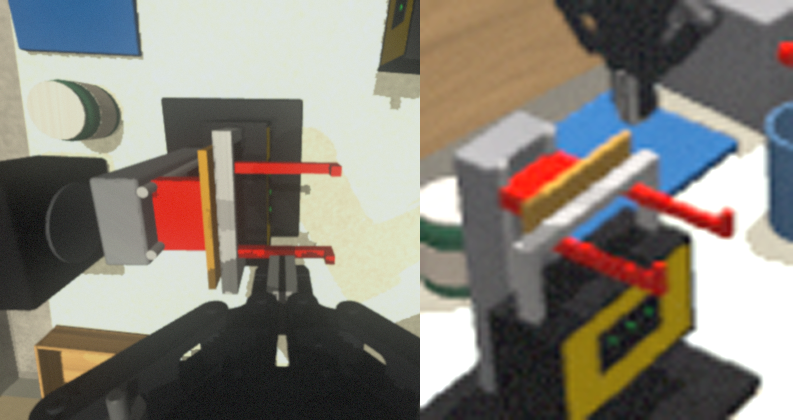

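```bash
python3 - <<'E'
from station import sign_off,bot
print(bot.state()['time']); print(sign_off())
E
```

```text
21.2833
the job is handed in; nothing more can be done
None
```

The loaded battery pack is hanging on the two red prongs with its handle home against the brass plate. I handed the job in at 21.3 s.

- **Finding the loaded pack:** The first pack I lifted pulled down with about 8 N, or roughly 0.8 kg, which falls in the loaded range. I never touched the other pack, so it still stands where it was.
- **Hanging it:** I passed the prongs through the handle opening, laid the bar down about 45 mm short of home and let go.
- **Sliding it home:** I pushed with shut fingers against about 3 N of friction. It stopped dead at the plate, and the force rose to about 17–18 N, against the 60 N limit.

**Last checks:**
- The final pictures show the bar parallel to the plate and against it, with the gripper clear.
- The hook looks fully down. The prong tips sit about 5 px lower in the side view than at the start, where a full 20 mm drop would be about 6 px. The hook position could not be read directly.
- I planned the moves to stay well clear of the mug, hand-held radio, multimeter and desk microphone. I did not re-measure their positions at the end.
- No check failed. The camera estimates of the stand's position disagreed by about 3 mm, and the force at contact settled where home was.

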